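# Weigh the contactors out of a switch box on a beam scale

## Task

Open the door of the grey switch box lying on the bench and stand every contactor that is in it on the pan of the beam scale, upright and side by side. Then leave the box's door shut again and slide the counterpoise until the beam, left to itself, rests level with all the contactors on the pan; leave the other things on the bench alone.

Things in the scene. Friction and masses are not known exactly. Their poses are not given: they have to be found in the camera images.
- contactor1_mid (a point): A contactor (electrical switch block); there are 2 to 4, all alike in looks, absent ones give None. Grey base 44 (its x) x 66 (its y) x 24 mm high, on it a black head 28 (x) x 44 (y) mm, centred, reaching up to 58 mm; its head is the part to grip, across its 28 mm. About 0.16 to 0.24 kg, each one different. The point is at its centre, 29 mm above its underside; z up.
- contactor2_mid (a point): A contactor (electrical switch block); there are 2 to 4, all alike in looks, absent ones give None. Grey base 44 (its x) x 66 (its y) x 24 mm high, on it a black head 28 (x) x 44 (y) mm, centred, reaching up to 58 mm; its head is the part to grip, across its 28 mm. About 0.16 to 0.24 kg, each one different. The point is at its centre, 29 mm above its underside; z up.
- contactor3_mid (a point): A contactor (electrical switch block); there are 2 to 4, all alike in looks, absent ones give None. Grey base 44 (its x) x 66 (its y) x 24 mm high, on it a black head 28 (x) x 44 (y) mm, centred, reaching up to 58 mm; its head is the part to grip, across its 28 mm. About 0.16 to 0.24 kg, each one different. The point is at its centre, 29 mm above its underside; z up.
- contactor4_mid (a point): A contactor (electrical switch block); there are 2 to 4, all alike in looks, absent ones give None. Grey base 44 (its x) x 66 (its y) x 24 mm high, on it a black head 28 (x) x 44 (y) mm, centred, reaching up to 58 mm; its head is the part to grip, across its 28 mm. About 0.16 to 0.24 kg, each one different. The point is at its centre, 29 mm above its underside; z up.
- box_in (a point): Centre of the inner floor of the grey steel switch box, which is fixed to the bench lying on its back, open side up under its door; the floor is 5 mm above the bench. Outside 270 (x) x 250 (y) x 80 mm high, walls 5 mm. A fixed terminal strip 50 mm wide and 24 mm high fills the floor along the +y wall; the contactors start standing on the rest. Axes of the box: x along its 270 mm sides, y along its 250 mm sides (pointing away from the robot, give or take 10 degrees), z up.
- box_door (a joint): Opening angle of the switch box's door, rad: 0 shut (flat on top of the box), up to 1.9. The hinge runs along the box's +y side, the one far from the robot; the door swings up and over to there. Its hinge is stiff (0.8 N m of friction): it stays where it is left.
- door_hinge (a point): Point on the door's hinge line, mid-length, at the level of the box's rim (80 mm above the bench); the hinge line runs along its x. Axes turn with the door (those of the box when shut). The door panel, 270 x 254 x 8 mm, runs from here to its -y, its thickness to its +z.
- door_handle (a point): Middle of the door's black handle, a round bar 12 mm thick and 110 mm long along its x, on two end posts, its axis 40 mm above the door's outer face (48 mm from the hinge line's level) and 240 mm from the hinge, near the free edge; axes turn with the door.
- beam (a joint): Tilt of the scale's beam, rad: 0 level, positive when the pan end is up; stops at +-0.14. It has a restoring spring of 1.3 N m/rad: between the stops, every 10 mm the counterpoise slides outward changes the resting tilt by about +0.068 rad. It swings freely and comes to rest in about 1.5 s. At the start it rests on its stop, pan end up.
- poise (a joint): Position of the counterpoise along the beam, m: 0 nearest the pivot, 0.16 farthest out. It grows as it slides away from the pan (scale's -y). 2.5 N of friction: it stays where it is left. A weight of 0.2 kg on the pan is balanced by about 29 mm of travel; the empty pan would be balanced 20 mm inward of 0.
- poise_grip (a point): Centre of the counterpoise's grip, an upright steel tab 20 (x) x 26 (y) mm that stands 55 mm above the counterpoise's steel block (50 x 40 x 55 mm); the point is 22 mm below the tab's top and 33 mm above the block's top. Axes as the beam: it slides along y.
- pan_top (a point): Centre of the pan's upper surface: a flat steel tray, 200 (x) x 180 (y) mm outside, rim 4 mm thick standing 9 mm above the surface, about 130 mm above the bench. The pan stays horizontal as it goes up and down by up to 18 mm; where on it a weight stands makes no difference to the balance. Axes: x across the beam, y along the beam away from the counterpoise, z up.
- scale: The green beam scale, fixed to the bench; origin at the bench under the beam's pivot. The beam lies along its y, 95 mm up, the pan's centre 130 mm to +y of the pivot, the counterpoise 55 to 215 mm to -y.
- screwdriver_c (a point): A bystander, to be left alone: screwdriver, 200 mm long, lying. The point is near its middle.
- wrench_c (a point): A bystander, to be left alone: open-ended wrench, 180 mm long, lying. The point is near its middle.
- pliers_c (a point): A bystander, to be left alone: pliers with black grips, 140 mm long, lying. The point is near its middle.
- tape_c (a point): A bystander, to be left alone: black tape measure, 75 x 68 x 36 mm. The point is near its middle.
- oil_c (a point): A bystander, to be left alone: white plastic bottle, 60 mm across, 110 mm tall. The point is near its middle.
- battery_c (a point): A bystander, to be left alone: black drill battery, 85 x 60 x 55 mm. The point is near its middle.

How it is judged:
On the way, in this order (a step that is already met when the one before it is completed fails the run):
1. the switch box's door is open (more than 1.2 rad) (value of joint box_door above 1.2 rad), for 0.2 s.
2. every contactor stands on the pan, released (x of contactor1_mid in the frame of pan_top between -0.09 and 0.09 m and y of contactor1_mid in the frame of pan_top between -0.08 and 0.08 m and z of contactor1_mid in the frame of pan_top between 0.022 and 0.038 m and angle between each of contactor1_mid, contactor2_mid, contactor3_mid, contactor4_mid's own z axis and vertical below 0.15 rad and contact force between each of contactor1, contactor2, contactor3, contactor4 and the fingers below 0.05 N and x of contactor2_mid in the frame of pan_top between -0.09 and 0.09 m and y of contactor2_mid in the frame of pan_top between -0.08 and 0.08 m and z of contactor2_mid in the frame of pan_top between 0.022 and 0.038 m and x of contactor3_mid in the frame of pan_top between -0.09 and 0.09 m and y of contactor3_mid in the frame of pan_top between -0.08 and 0.08 m and z of contactor3_mid in the frame of pan_top between 0.022 and 0.038 m and x of contactor4_mid in the frame of pan_top between -0.09 and 0.09 m and y of contactor4_mid in the frame of pan_top between -0.08 and 0.08 m and z of contactor4_mid in the frame of pan_top between 0.022 and 0.038 m), for 0.2 s.
At the end, for the whole second after the job is handed in: Every contactor stands upright (within 0.15 rad) on the pan's surface, not stacked, its centre within 90 mm (x) and 80 mm (y) of the pan's centre; the door is shut (below 0.06 rad); the beam is at rest within 0.03 rad of level (all of step 2 and value of joint box_door below 0.06 rad and value of joint beam between -0.03 and 0.03 rad and velocity of joint beam between -0.03 and 0.03 rad/s); the robot touches nothing.
It fails at once if a bystander is moved more than 40 mm (distance of any of screwdriver_c, wrench_c, pliers_c, tape_c, oil_c, battery_c from where it was at the start of the episode above 0.04 m).
Of contactor1, contactor2, contactor3, contactor4 only 2 to 4 are there at a start; the rules pass over those that are not, and their reading is None.
At some moment in a run one of contactor1, contactor2, contactor3, contactor4 may be knocked a few centimetres aside while the robot is not near it.
It also fails if it takes over 210 s, if anything falls off the work surface, if the arm or the gripper's body presses on something with over 40 N, if the wrist force passes 120 N, or if a joint passes its speed limit or range.

## Robot

A 6-joint arm with a two-finger parallel gripper is mounted at the origin on the work surface. World frame = base frame: x ahead of the robot, y to its left, z up, the work surface at z = 0. Lengths are in m, angles in rad, forces in N, time in s.
With the tool pointing down it reaches from about 0.3 to 0.875 m from the base axis. Payload 6.4 kg.
Tool frame: the origin (TCP) lies at the very end of the fingers, on their centre line; the grasp point (between the pads) lies 19 mm behind it; z points along the fingers, y is the line along which they close (so a half turn about z gives the same grasp; the last joint's range is limited). The gripper opens to 85 mm and grips with 20 to 120 N. Pads are 22 mm wide; open, the fingers measure 114 mm over their backs; the gripper's body (76 mm by 85 mm) begins 54 mm behind the grasp point. The pads swing forward as they close: fully open they stand 13 mm farther back than shut.
Start: joints at [1.083, 0.181, 1.607, -0, 1.354, -0.206], TCP at [0.16, 0.552, 0.231] pointing down, gripper open.
Joint ranges: [-2.99, 2.99], [-0.89, 2.07], [0.3, 2.58], [-1.14, 4.28], [0, 2.63], [-3.12, 3.12]. Speed limits (rad/s): [2.57, 2.57, 3.01, 3.14, 3.14, 3.14].

## Interface

Orientations are given as a unit quaternion [w, x, y, z].
In Python, from bench import telemetry, camera, ctrl, spotter gives the robot as it stands.
- The arm moves only by the tool send_rows, never from a script. Its argument "series" is a list of rows, each a list of 3 entries, a list of its own where there are three numbers: the turn, a rotation vector about the world's x, y, z in degrees, then the shift along the world's x, y, z in mm, then the closure, from -1 (fully open) to 1 (shut), so that 0 is half open. In form: [[[rx, ry, rz], [dx, dy, dz], gripper], ...]. A call has 1 to 10 rows; each row is the pose to reach, as a shift and turn from the pose commanded when the call began; what a row does not reach only later rows make up. A row lasts 1/8 s, in which the tool goes at most 62.5 mm and 10.7 degrees, less where a joint would pass 70% of its speed; a pose out of reach is approached as far as the arm can. A call with a gripper value outside its range is refused whole. The fingers move at their own pace and stop on an object; the grip force is fixed at half the most. Time passes only in rows, so rows that repeat a pose let the fingers close. It gives the time, the measured TCP pose, the force, the opening and the grip force at its end, in the units of the state.
- telemetry.get_obs(): the state, without advancing time (a new reading comes with each control period).
- camera(name): name is "side" or "top" or "wrist"; returns a dict with "pixels" (420x560x3 uint8, red, green, blue), "camera_matrix" (3x3 intrinsics, pixels), "dist_coeffs" ([k1, k2, p1, p2, k3] as OpenCV has them; the pictures are not rectified), "xyz" and "orientation" of the camera in the world. Camera axes: x right, y up, looking along -z (the intrinsics and any distortion apply to the point x, -y, -z); pixel columns grow to the right and rows downward; lengths in m; the calibration is good to about 2 mm. A picture is of the moment at which its call begins. There is no depth.
- ctrl.hand_in(): hands the job in; it is judged then, once.
Trained networks look in the newest picture that a camera, given by its name, has taken for a name from the list of things; names that differ only in an ending like _2 or _b are one class to them, and where a whole thing is asked for, a point or a joint stands for the part that bears it (a point fixed in the world has none). Each returns a list of dicts, best first, with "conf" (0 to 1); they miss things now and then, are a little off and sometimes report something else, mostly with a low value. They report only what shows in the picture. A call takes as long as a camera call.
- spotter.boxes_of(thing, camera): "xyz" ([x, y, z] in m, in world coordinates, good to about 4 mm: the middle of the surface that is visible of it).
- spotter.landmark_of(thing, camera): "xyz" ([x, y, z] in m, in world coordinates, good to about 4 mm: a listed point, or the origin of a listed thing).
The state is a dict: "time_s": time; "q": joint angles; "dq": joint speeds; "joint_efforts": joint torques, N m; "eef_pos": TCP position; "eef_rot": TCP orientation; "wrist_force": force on the tool from outside, world axes, zero at the start; "torque": the same for the moment, N m; "opening": opening from 0.0 (shut) to 1.0 (fully open); "grasp_force": force on a finger pad.
Only numpy, scipy, OpenCV 4.12 (cv2) and the standard library are available. Lean on these libraries where they do the work, as an engineer would, in place of code of your own. Each camera call takes 0.05 s, during which the arm holds its last target. There are 200 camera calls.

## Working session

There is one attempt and no reset: what is moved stays moved. The work goes in short steps, Python scripts to look and compute and a tool call to move; the robot and the scene stay as the last step left them, time stands still between calls to the robot, and variables do not carry over. Pictures are saved under pics/ and viewed, at most 14 in all, crops included, and the job is handed in when it is done.

Besides the shell and the picture viewer there is one more tool, called after "Call:" as a command line: name --argument value ..., lists and objects as JSON in quotes. send_rows: Moves the arm, as the interface text tells. Its arguments: {"type":"object","properties":{"series":{"type":"array","items":{"type":"array"}}},"required":["series"]}

```bash
mkdir -p pics; ls; cat > h.py <<'E'
import numpy as np, cv2
from bench import telemetry, camera, ctrl, spotter
from scipy.spatial.transform import Rotation as R
def snap(name, fn=None):
    c=camera(name)
    if fn: cv2.imwrite('pics/'+fn, cv2.cvtColor(np.asarray(c['pixels']),cv2.COLOR_RGB2BGR))
    return c
def lm(thing,cam):
    return [(np.round(d['xyz'],3).tolist(),round(d['conf'],2)) for d in spotter.landmark_of(thing,cam)]
def ray(c,u,v):
    K=np.array(c['camera_matrix']);D=np.array(c['dist_coeffs'])
    p=cv2.undistortPoints(np.array([[[u,v]]],float),K,D)[0,0]
    q=c['orientation'];d=R.from_quat([q[1],q[2],q[3],q[0]]).apply([p[0],-p[1],-1]);return np.array(c['xyz']),d
def atz(c,u,v,z):
    o,d=ray(c,u,v);return np.round(o+d*(z-o[2])/d[2],4)
def st():
    s=telemetry.get_obs();print({k:np.round(s[k],3).tolist() for k in('time_s','eef_pos','eef_rot','q','wrist_force','opening','grasp_force')})
E
python3 - <<'E'
from h import *
st()
for cam in('top','side'):
    c=snap(cam,cam+'0.png');print(cam,np.round(c['xyz'],3))
    for t in['box_in','door_hinge','door_handle','poise_grip','pan_top','scale','screwdriver_c','wrench_c','pliers_c','tape_c','oil_c','battery_c']:print(t,lm(t,cam)[:2])
E
```

```text
pics
{'time_s': 0.0, 'eef_pos': [0.16, 0.552, 0.23], 'eef_rot': [-0.0, 0.14, 0.99, -0.001], 'q': [1.083, 0.182, 1.608, 0.0, 1.354, -0.206], 'wrist_force': [0.673, 0.189, 0.378], 'opening': 1.0, 'grasp_force': 0.0}
top [ 4.150e-01 -1.000e-03  1.122e+00]
box_in []
door_hinge [([0.62, 0.276, 0.077], 0.7)]
door_handle [([0.338, -0.305, 0.01], 0.73), ([0.38, 0.292, 0.131], 0.7)]
poise_grip [([0.481, -0.41, 0.118], 0.73)]
pan_top [([0.529, -0.07, 0.149], 0.73)]
scale []
screwdriver_c [([0.377, -0.115, 0.01], 0.58), ([0.507, -0.198, -0.0], 0.54)]
wrench_c [([0.741, -0.274, 0.01], 0.74)]
pliers_c [([0.337, -0.304, 0.008], 0.59), ([0.763, -0.145, 0.058], 0.32)]
tape_c [([0.762, 0.04, 0.02], 0.88)]
oil_c [([0.481, -0.405, 0.119], 0.61), ([0.761, -0.143, 0.055], 0.55)]
battery_c [([0.723, 0.195, 0.028], 0.91)]
side [ 0.201 -0.689  1.08 ]
box_in []
door_hinge [([0.624, 0.274, 0.081], 0.65)]
door_handle [([0.376, 0.292, 0.127], 0.62)]
poise_grip [([0.478, -0.409, 0.12], 0.92)]
pan_top [([0.522, -0.076, 0.147], 0.77)]
scale [([0.508, -0.198, 0.004], 0.8)]
screwdriver_c [([0.377, -0.118, 0.015], 0.65)]
wrench_c [([0.74, -0.275, 0.0], 0.57)]
pliers_c [([0.336, -0.306, 0.011], 0.83), ([0.742, -0.277, 0.005], 0.68)]
tape_c [([0.76, 0.039, 0.018], 0.87), ([0.507, -0.197, 0.002], 0.21)]
oil_c [([0.769, -0.145, 0.052], 0.6)]
battery_c [([0.724, 0.198, 0.028], 0.87)]
```

View pics/top0.png

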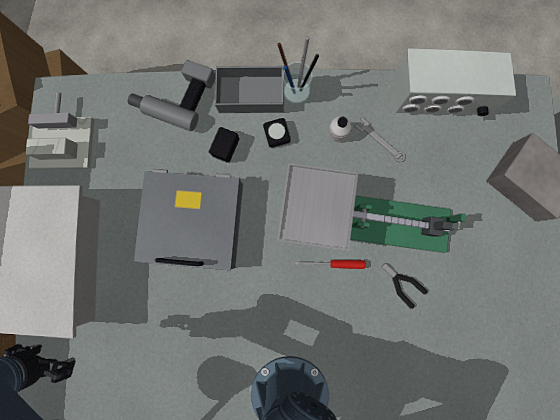

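View pics/side0.png

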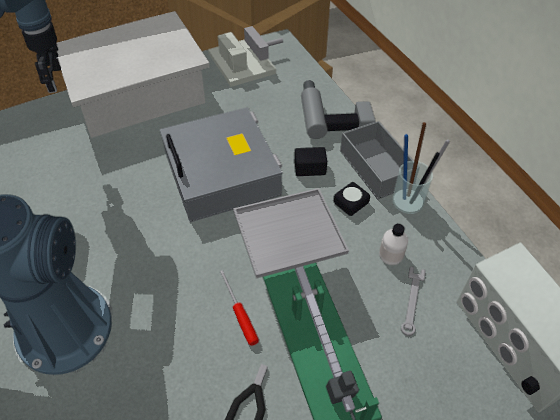

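Call:
send_rows --series '[[[0, 0, 0], [0, 0, 60], -1], [[0, 0, -10], [40, -50, 80], -1], [[0, 0, -20], [80, -95, 80], -1], [[0, 0, -30], [120, -140, 80], -1], [[0, 0, -40], [150, -185, 80], -1], [[0, 0, -50], [180, -220, 80], -1], [[0, 0, -60], [205, -245, 50], -1], [[0, 0, -70], [219, -260, 10], -1], [[0, 0, -78], [219, -260, 0], -1], [[0, 0, -78], [219, -260, 0], -1]]'

```text
time_s: 2.55
eef_pos: [0.3785, 0.2918, 0.2304]
eef_rot: [-0.0, 0.732, 0.681, -0.001]
wrist_force: [-0.3, 0.0, 0.1]
opening: 0.999
grasp_force: 0.0
```

```bash
python3 - <<'E'
from h import *
st()
c=snap('wrist','w1.png')
print(lm('door_handle','wrist')[:2],lm('door_hinge','wrist')[:2])
E
```

```text
{'time_s': 2.55, 'eef_pos': [0.378, 0.292, 0.23], 'eef_rot': [-0.0, 0.732, 0.681, -0.001], 'q': [0.408, -0.039, 1.843, 0.0, 1.34, 0.48], 'wrist_force': [-0.342, 0.03, 0.096], 'opening': 0.999, 'grasp_force': 0.0}
[([0.382, 0.294, 0.128], 0.57)] [([0.623, 0.276, 0.082], 0.95)]
```

View pics/w1.png

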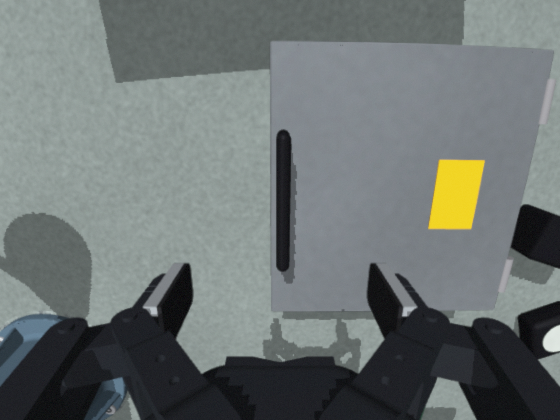

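Call:
send_rows --series '[[[0, 0, 0], [1, 1, -60], -1], [[0, 0, 0], [1, 1, -105], -1], [[0, 0, 0], [1, 1, -120], -1], [[0, 0, 0], [1, 1, -120], 1], [[0, 0, 0], [1, 1, -120], 1], [[0, 0, 0], [1, 1, -120], 1], [[0, 0, 0], [1, 1, -120], 1], [[0, 0, 0], [1, 1, -120], 1], [[0, 0, 0], [1, 1, -120], 1], [[0, 0, 0], [1, 1, -120], 1]]'

```text
time_s: 3.95
eef_pos: [0.3811, 0.2936, 0.1125]
eef_rot: [0.001, 0.732, 0.681, 0.001]
wrist_force: [1.0, -0.6, 6.3]
opening: 0.11
grasp_force: 58.6
```

```bash
python3 - <<'E'
import numpy as np
u=np.array([.9976,-.07])  # box y in world
for d in range(0,100,8):
    t=np.radians(d);y=-.24*np.cos(t)+.048*np.sin(t)+.24;z=.24*np.sin(t)+.048*np.cos(t)-.048
    print(d,np.round(1000*np.r_[u*y,z],0))
E
```

```text
0 [ 0. -0.  0.]
8 [ 9. -1. 33.]
16 [22. -2. 64.]
24 [40. -3. 93.]
32 [ 62.  -4. 120.]
40 [ 87.  -6. 143.]
48 [115.  -8. 162.]
56 [145. -10. 178.]
64 [178. -12. 189.]
72 [211. -15. 195.]
80 [245. -17. 197.]
88 [279. -20. 194.]
96 [312. -22. 186.]
```

Call:
send_rows --series '[[[0, 0, 0], [9, -1, 33], 1], [[0, 0, 0], [22, -2, 64], 1], [[0, 0, 0], [40, -3, 93], 1], [[0, 0, 0], [62, -4, 120], 1], [[0, 0, 0], [74, -5, 132], 1], [[0, 0, 0], [87, -6, 143], 1], [[0, 0, 0], [101, -7, 153], 1], [[0, 0, 0], [115, -8, 162], 1], [[0, 0, 0], [130, -9, 170], 1], [[0, 0, 0], [145, -10, 178], 1]]'

```text
time_s: 5.2
eef_pos: [0.5225, 0.2828, 0.2913]
eef_rot: [-0.001, 0.732, 0.681, -0.002]
wrist_force: [-11.3, -4.4, 10.2]
opening: 0.115
grasp_force: 61.4
```

Call:
send_rows --series '[[[0, 0, 0], [16, -1, 6], 1], [[0, 0, 0], [33, -2, 11], 1], [[0, 0, 0], [50, -3, 14], 1], [[0, 0, 0], [66, -5, 17], 1], [[0, 0, 0], [83, -6, 18], 1], [[0, 0, 0], [100, -7, 19], 1], [[0, 0, 0], [117, -8, 18], 1], [[0, 0, 0], [134, -10, 16], 1], [[0, 0, 0], [150, -11, 12], 1], [[0, 0, 0], [150, -11, 12], 1]]'

```text
time_s: 6.45
eef_pos: [0.6767, 0.2716, 0.3023]
eef_rot: [0.001, 0.733, 0.681, 0.001]
wrist_force: [4.1, -2.5, 4.2]
opening: 0.112
grasp_force: 65.5
```

```bash
python3 - <<'E'
from h import *
st()
c=snap('top');print(lm('door_handle','top')[:3])
for t in ['contactor1_mid','box_in']:print(t,lm(t,'top'))
c=snap('side','s2.png');print(lm('door_handle','side')[:3])
for t in ['contactor1_mid','box_in']:print(t,lm(t,'side'))
E
```

```text
{'time_s': 6.45, 'eef_pos': [0.677, 0.272, 0.302], 'eef_rot': [0.001, 0.733, 0.681, 0.001], 'q': [0.22, 0.483, 1.078, -0.001, 1.578, 0.293], 'wrist_force': [4.145, -2.494, 4.21], 'opening': 0.112, 'grasp_force': 65.531}
[([0.679, 0.269, 0.321], 0.77)]
contactor1_mid [([0.507, 0.235, 0.032], 0.59), ([0.766, -0.145, 0.056], 0.53)]
box_in [([0.495, 0.283, 0.003], 0.63), ([0.506, 0.237, 0.032], 0.4)]
[([0.337, -0.307, 0.008], 0.54)]
contactor1_mid [([0.508, 0.234, 0.036], 0.77), ([0.723, 0.2, 0.028], 0.37)]
box_in [([0.497, 0.282, 0.008], 0.88)]
```

View pics/s2.png

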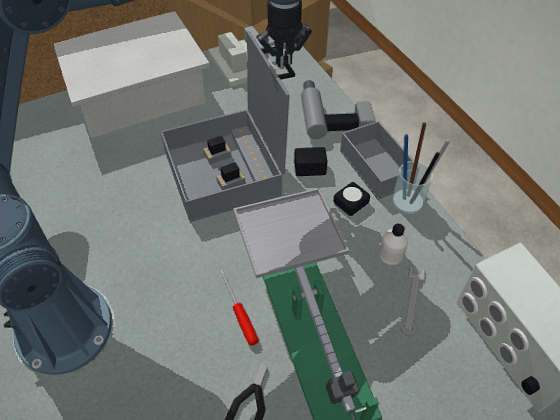

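Call:
send_rows --series '[[[0, 0, 0], [0, 0, 0], 0.35], [[0, 0, 0], [0, 0, 0], 0.35], [[0, 0, 0], [0, 0, 0], 0.35], [[0, 0, 0], [0, 0, 25], 0.35], [[0, 0, 0], [0, 0, 70], 0.35], [[0, 0, 0], [-20, 0, 110], 0], [[0, 0, 0], [-80, 0, 110], -1], [[0, 0, 0], [-140, 0, 100], -1], [[0, 0, 0], [-200, 0, 60], -1], [[0, 0, 0], [-230, 0, 0], -1]]'

```text
time_s: 8.1
eef_pos: [0.45, 0.273, 0.3137]
eef_rot: [0.001, 0.732, 0.681, 0.002]
wrist_force: [0.8, 0.0, -0.1]
opening: 0.998
grasp_force: 0.0
```

```bash
python3 - <<'E'
from h import *
st()
c=snap('wrist','w2.png')
for cam in('top','side','wrist'):
  snap(cam)
  for t in ['contactor1_mid','door_handle','box_in','pan_top']:print(cam,t,lm(t,cam)[:4])
E
```

```text
{'time_s': 8.1, 'eef_pos': [0.45, 0.273, 0.314], 'eef_rot': [0.001, 0.732, 0.681, 0.002], 'q': [0.319, 0.008, 1.628, 0.0, 1.5, 0.39], 'wrist_force': [0.764, 0.026, -0.126], 'opening': 0.998, 'grasp_force': 0.0}
top contactor1_mid [([0.506, 0.234, 0.033], 0.54)]
top door_handle [([0.676, 0.273, 0.321], 0.62)]
top box_in [([0.494, 0.284, 0.002], 0.79)]
top pan_top [([0.526, -0.071, 0.15], 0.65)]
side contactor1_mid [([0.507, 0.236, 0.036], 0.56)]
side door_handle [([0.674, 0.273, 0.318], 0.7)]
side box_in [([0.495, 0.284, 0.005], 0.96)]
side pan_top [([0.524, -0.073, 0.144], 0.61)]
wrist contactor1_mid [([0.504, 0.233, 0.036], 0.69)]
wrist door_handle []
wrist box_in [([0.496, 0.282, 0.007], 0.95)]
wrist pan_top []
```

View pics/w2.png

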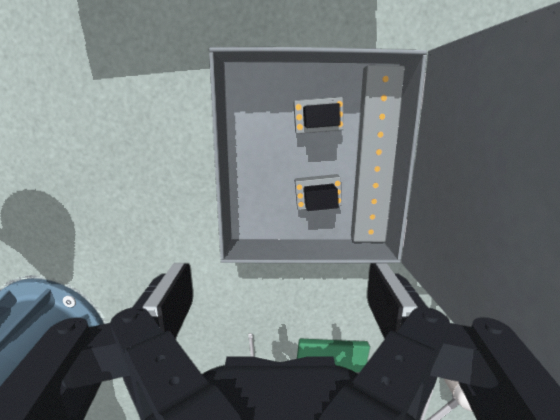

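```bash
cat >> h.py <<'E'
def heads(c,z,poly):
    "dark head tops inside a pixel polygon: centre and long-axis angle (deg) in world"
    g=cv2.cvtColor(np.asarray(c['pixels']),cv2.COLOR_RGB2GRAY)
    m=np.zeros_like(g);cv2.fillPoly(m,[np.array(poly)],255)
    b=((g<28)&(m>0)).astype(np.uint8)
    n,l,s,_=cv2.connectedComponentsWithStats(b)
    out=[]
    for i in range(1,n):
        if s[i,4]<120: continue
        pts=np.argwhere(l==i)[:,::-1]
        W=np.array([atz(c,u,v,z)[:2] for u,v in pts])
        (cx,cy),(w,h),a=cv2.minAreaRect((W*1000).astype(np.float32))
        if w<h:a+=90
        out.append((round(cx),round(cy),round(w),round(h),round((a+90)%180-90,1)))
    return out
E
python3 - <<'E'
from h import *
c=snap('wrist')
for u,v in((322,116),(321,197)):print(atz(c,u,v,.063))
print('floor box corners',atz(c,300,98,.03),atz(c,339,98,.03))
print(heads(c,.063,[(235,65),(355,65),(355,240),(235,240)]))
c=snap('top');print([tuple(np.round(x['xyz'],3)) for x in spotter.boxes_of('contactor1_mid','wrist')])
E
```

```text
[0.5094 0.3424 0.063 ]
[0.5046 0.2386 0.063 ]
floor box corners [0.4856 0.3669 0.03  ] [0.5372 0.3633 0.03  ]
[]
[(np.float64(0.503), np.float64(0.239), np.float64(0.046)), (np.float64(0.625), np.float64(0.285), np.float64(0.226))]
```

Call:
send_rows --series '[[[0, 0, 10], [10, -10, 0], -0.2], [[0, 0, 20], [20, -20, -10], -0.2], [[0, 0, 30], [30, -30, -20], -0.2], [[0, 0, 40], [40, -35, -40], -0.2], [[0, 0, 50], [55, -35, -60], -0.2], [[0, 0, 60], [55, -35, -80], -0.2], [[0, 0, 70], [55, -35, -110], -0.2], [[0, 0, 80], [55, -35, -140], -0.2], [[0, 0, 90], [55, -35, -150], -0.2], [[0, 0, 90], [55, -35, -150], -0.2]]'

```text
time_s: 10.3
eef_pos: [0.5057, 0.2372, 0.1616]
eef_rot: [-0.001, 0.037, 0.999, -0.0]
wrist_force: [-0.0, -0.2, -0.3]
opening: 0.601
grasp_force: 0.0
```

```bash
python3 - <<'E'
from h import *
st()
c=snap('wrist','w3.png')
print(lm('contactor1_mid','wrist'))
for cam in('top','side'):
  snap(cam);print(lm('contactor1_mid',cam))
E
```

```text
{'time_s': 10.3, 'eef_pos': [0.506, 0.237, 0.162], 'eef_rot': [-0.001, 0.037, 0.999, -0.0], 'q': [0.226, 0.219, 1.711, -0.0, 1.214, -1.271], 'wrist_force': [-0.008, -0.153, -0.266], 'opening': 0.601, 'grasp_force': 0.0}
[([0.502, 0.232, 0.033], 0.83)]
[([0.511, 0.348, 0.036], 0.64), ([0.721, 0.194, 0.026], 0.61), ([0.506, 0.234, 0.033], 0.47)]
[([0.512, 0.231, 0.036], 0.95), ([0.624, 0.274, 0.079], 0.31), ([0.757, 0.042, 0.018], 0.28)]
```

View pics/w3.png

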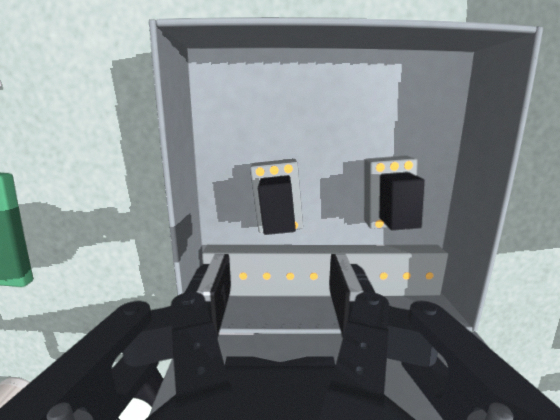

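```bash
python3 - <<'E'
from h import *
c=snap('wrist')
im=np.asarray(c['pixels']);g=im.max(2)
for poly in([(245,170),(310,170),(310,240),(245,240)],[(378,173),(430,173),(430,235),(378,235)]):
    m=np.zeros_like(g);cv2.fillPoly(m,[np.array(poly)],255)
    b=((g<45)&(m>0)).astype(np.uint8);p=np.argwhere(b)[:,::-1]
    print(len(p),p.min(0),p.max(0), g[p[:,1],p[:,0]].min() if len(p) else 0)
    W=np.array([atz(c,u,v,.063)[:2]*1000 for u,v in p],np.float32);print(cv2.minAreaRect(W))
# base edges at z=.029, head-top corners at .063
for u,v in((251,163),(297,160),(301,228),(258,180),(290,176),(297,230),(264,234)):print(u,v,atz(c,u,v,.029),atz(c,u,v,.063))
E
```

```text
212 [258 174] [288 216] 24
((489.8434753417969, 228.03890991210938), (19.93086814880371, 41.209041595458984), 50.69987869262695)
744 [379 173] [419 225] 16
((500.7395324707031, 328.8834533691406), (30.549522399902344, 47.26104736328125), 61.30171203613281)
251 163 [0.4721 0.2145 0.029 ] [0.4669 0.2181 0.063 ]
297 160 [0.4725 0.2564 0.029 ] [0.4673 0.2548 0.063 ]
301 228 [0.5388 0.2565 0.029 ] [0.5254 0.2549 0.063 ]
258 180 [0.4883 0.2194 0.029 ] [0.4811 0.2223 0.063 ]
290 176 [0.4868 0.2491 0.029 ] [0.4798 0.2484 0.063 ]
297 230 [0.5406 0.2525 0.029 ] [0.5269 0.2514 0.063 ]
264 234 [0.5423 0.2201 0.029 ] [0.5285 0.2229 0.063 ]
```

Call:
send_rows --series '[[[0, 0, 4], [0, -1, -60], -0.2], [[0, 0, 4], [0, -1, -105], -0.2], [[0, 0, 4], [0, -1, -127], -0.2], [[0, 0, 4], [0, -1, -127], 1], [[0, 0, 4], [0, -1, -127], 1], [[0, 0, 4], [0, -1, -127], 1], [[0, 0, 4], [0, -1, -127], 1], [[0, 0, 4], [0, -1, -127], 1], [[0, 0, 4], [0, -1, -80], 1], [[0, 0, 4], [0, -1, -20], 1]]'

```text
time_s: 11.9
eef_pos: [0.505, 0.2359, 0.1422]
eef_rot: [-0.002, 0.001, 1.0, -0.0]
wrist_force: [1.3, 1.2, -2.0]
opening: 0.319
grasp_force: 60.2
```

Call:
send_rows --series '[[[0, 0, 0], [0, 0, 50], 1], [[0, 0, 0], [0, -30, 85], 1], [[0, 0, -2], [5, -90, 90], 1], [[0, 0, -4], [8, -150, 90], 1], [[0, 0, -6], [12, -210, 90], 1], [[0, 0, -7.6], [14, -270, 90], 1], [[0, 0, -7.6], [14, -320, 90], 1], [[0, 0, -7.6], [14, -350, 90], 1], [[0, 0, -7.6], [14, -350, 80], 1], [[0, 0, -7.6], [14, -350, 70], 1]]'

```text
time_s: 13.15
eef_pos: [0.5201, -0.1131, 0.2118]
eef_rot: [-0.0, 0.068, 0.998, 0.0]
wrist_force: [0.1, 0.5, -3.3]
opening: 0.321
grasp_force: 60.4
```

```bash
python3 - <<'E'
from h import *
st()
for cam in('top','side','wrist'):
  snap(cam,'p1.png' if cam=='side' else None);print(cam,lm('contactor1_mid',cam)[:3],lm('pan_top',cam)[:1])
E
```

```text
{'time_s': 13.15, 'eef_pos': [0.52, -0.113, 0.212], 'eef_rot': [-0.0, 0.068, 0.998, 0.0], 'q': [-0.438, 0.105, 1.734, 0.0, 1.304, -1.873], 'wrist_force': [0.082, 0.469, -3.324], 'opening': 0.321, 'grasp_force': 60.441}
top [([0.518, -0.112, 0.21], 0.56)] [([0.527, -0.073, 0.15], 0.93)]
side [([0.523, -0.11, 0.213], 0.84)] [([0.526, -0.072, 0.146], 0.97)]
wrist [] [([0.525, -0.073, 0.146], 0.75)]
```

View pics/p1.png

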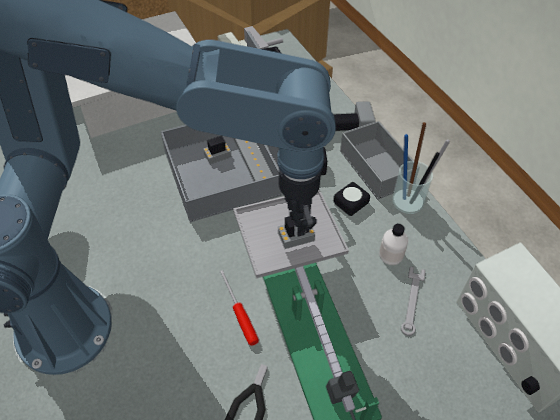

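Call:
send_rows --series '[[[0, 0, 0], [0, 0, -15], 1], [[0, 0, 0], [0, 0, -28], 1], [[0, 0, 0], [0, 0, -33], 1], [[0, 0, 0], [0, 0, -33], 1], [[0, 0, 0], [0, 0, -33], 0.1], [[0, 0, 0], [0, 0, -33], -0.1], [[0, 0, 0], [0, 0, -33], -0.1], [[0, 0, 0], [0, 0, -10], -0.2], [[0, 0, 0], [0, 0, 40], -0.2], [[0, 0, 0], [0, 40, 70], -0.2]]'

```text
time_s: 14.85
eef_pos: [0.5214, -0.0753, 0.2853]
eef_rot: [0.002, 0.069, 0.998, -0.001]
wrist_force: [0.4, 0.0, -0.5]
opening: 0.597
grasp_force: 0.0
```

Call:
send_rows --series '[[[0, 0, 0], [0, 60, 0], -0.2], [[0, 0, 1], [-2, 120, 0], -0.2], [[0, 0, 2], [-4, 180, 0], -0.2], [[0, 0, 3], [-6, 240, -10], -0.2], [[0, 0, 3.6], [-8, 300, -30], -0.2], [[0, 0, 3.6], [-10, 360, -60], -0.2], [[0, 0, 3.6], [-12, 400, -90], -0.2], [[0, 0, 3.6], [-12, 416, -120], -0.2], [[0, 0, 3.6], [-12, 416, -120], -0.2]]'

```text
time_s: 15.98
eef_pos: [0.5063, 0.3427, 0.1597]
eef_rot: [-0.003, 0.035, 0.999, -0.001]
wrist_force: [-0.6, -0.3, 0.1]
opening: 0.6
grasp_force: 0.0
```

```bash
python3 - <<'E'
from h import *
st()
for cam in('top','side','wrist'):
  snap(cam,'w4.png' if cam=='wrist' else None);print(cam,lm('contactor1_mid',cam)[:3],lm('pan_top',cam)[:1])
E
```

```text
{'time_s': 15.975, 'eef_pos': [0.506, 0.343, 0.16], 'eef_rot': [-0.003, 0.035, 0.999, -0.001], 'q': [0.401, 0.333, 1.57, -0.0, 1.244, -1.099], 'wrist_force': [-0.617, -0.318, 0.149], 'opening': 0.6, 'grasp_force': 0.0}
top [([0.471, -0.092, 0.175], 0.94)] [([0.527, -0.072, 0.15], 0.73)]
side [([0.471, -0.094, 0.182], 0.87)] [([0.525, -0.071, 0.148], 0.73)]
wrist [] []
```

View pics/w4.png

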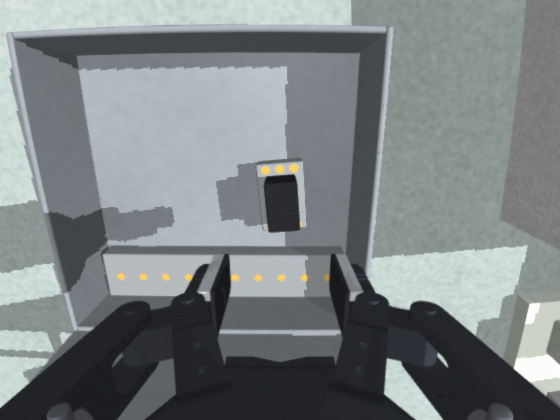

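Call:
send_rows --series '[[[0, 0, 4], [1, 3, -60], -0.2], [[0, 0, 4], [1, 3, -105], -0.2], [[0, 0, 4], [1, 3, -125], -0.2], [[0, 0, 4], [1, 3, -125], 1], [[0, 0, 4], [1, 3, -125], 1], [[0, 0, 4], [1, 3, -125], 1], [[0, 0, 4], [1, 3, -125], 1], [[0, 0, 4], [1, 3, -125], 1], [[0, 0, 4], [1, 3, -75], 1], [[0, 0, 4], [1, 3, -15], 1]]'

```text
time_s: 17.68
eef_pos: [0.5082, 0.3447, 0.1472]
eef_rot: [-0.002, 0.001, 1.0, -0.001]
wrist_force: [0.2, 0.9, -0.8]
opening: 0.311
grasp_force: 61.3
```

Call:
send_rows --series '[[[0, 0, 0], [0, 0, 50], 1], [[0, 0, 0], [5, -40, 85], 1], [[0, 0, -2], [10, -100, 85], 1], [[0, 0, -4], [15, -160, 85], 1], [[0, 0, -6], [20, -220, 85], 1], [[0, 0, -7.6], [30, -280, 85], 1], [[0, 0, -7.6], [38, -330, 85], 1], [[0, 0, -7.6], [38, -375, 85], 1], [[0, 0, -7.6], [38, -375, 70], 1], [[0, 0, -7.6], [38, -375, 65], 1]]'

```text
time_s: 18.92
eef_pos: [0.5465, -0.0292, 0.2112]
eef_rot: [-0.001, 0.068, 0.998, 0.0]
wrist_force: [-0.1, 0.1, -0.6]
opening: 0.318
grasp_force: 61.4
```

```bash
python3 - <<'E'
from h import *
st()
for cam in('top','side','wrist'):
  snap(cam,'w5.png' if cam=='side' else None);print(cam,lm('contactor1_mid',cam)[:3],lm('pan_top',cam)[:1])
E
```

```text
{'time_s': 18.925, 'eef_pos': [0.547, -0.029, 0.211], 'eef_rot': [-0.001, 0.068, 0.998, 0.0], 'q': [-0.271, 0.14, 1.696, 0.0, 1.308, -1.706], 'wrist_force': [-0.122, 0.077, -0.614], 'opening': 0.318, 'grasp_force': 61.353}
top [([0.471, -0.09, 0.175], 0.58)] [([0.526, -0.071, 0.15], 0.71)]
side [([0.473, -0.091, 0.179], 0.85)] [([0.523, -0.071, 0.145], 0.68)]
wrist [([0.468, -0.093, 0.178], 0.73)] [([0.523, -0.073, 0.15], 0.9)]
```

View pics/w5.png

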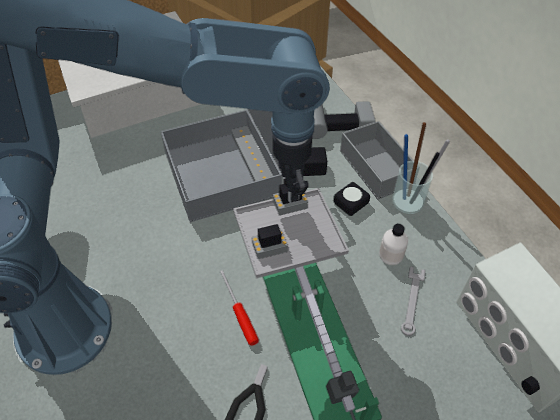

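Call:
send_rows --series '[[[0, 0, 0], [0, 0, -15], 1], [[0, 0, 0], [0, 0, -28], 1], [[0, 0, 0], [0, 0, -32], 1], [[0, 0, 0], [0, 0, -32], 1], [[0, 0, 0], [0, 0, -32], 0.1], [[0, 0, 0], [0, 0, -32], -0.1], [[0, 0, 0], [0, 0, -32], -0.1], [[0, 0, 0], [0, 0, -10], -0.2], [[0, 0, 0], [0, 0, 40], -0.2], [[0, 0, 0], [0, 0, 90], -0.2]]'

```text
time_s: 20.62
eef_pos: [0.5471, -0.0296, 0.3036]
eef_rot: [-0.0, 0.068, 0.998, 0.0]
wrist_force: [0.7, -0.6, -0.9]
opening: 0.602
grasp_force: 0.0
```

```bash
python3 - <<'E'
from h import *
st()
for cam in('top','side','wrist'):
  snap(cam,'w6.png' if cam=='wrist' else None);print(cam,lm('contactor1_mid',cam)[:3],lm('pan_top',cam)[:1],lm('door_handle',cam)[:1],lm('poise_grip',cam)[:1])
E
```

```text
{'time_s': 20.625, 'eef_pos': [0.547, -0.03, 0.304], 'eef_rot': [-0.0, 0.068, 0.998, 0.0], 'q': [-0.271, 0.068, 1.586, 0.0, 1.488, -1.706], 'wrist_force': [0.661, -0.579, -0.909], 'opening': 0.602, 'grasp_force': 0.0}
top [([0.469, -0.092, 0.175], 0.44), ([0.508, -0.198, 0.002], 0.42)] [([0.527, -0.072, 0.149], 0.71)] [([0.678, 0.27, 0.32], 0.9)] [([0.479, -0.404, 0.118], 0.55)]
side [([0.474, -0.089, 0.178], 0.74)] [([0.525, -0.07, 0.143], 0.82)] [([0.741, -0.278, 0.003], 0.51)] [([0.481, -0.41, 0.119], 0.78)]
wrist [([0.468, -0.095, 0.174], 0.88)] [([0.526, -0.073, 0.147], 0.64)] [([0.722, 0.192, 0.027], 0.29)] []
```

Call:
send_rows --series '[[[0, 0, 0], [0, 0, 60], 0.35], [[0, 0, -10], [15, 40, 116], 0.35], [[0, 0, -20], [30, 90, 116], 0.35], [[0, 0, -30], [50, 140, 116], 0.35], [[0, 0, -40], [70, 190, 116], 0.35], [[0, 0, -50], [90, 240, 116], 0.35], [[0, 0, -60], [110, 280, 116], 0.35], [[0, 0, -70], [130, 301, 116], 0.35], [[0, 0, -80], [130, 301, 116], 0.35], [[0, 0, -86.4], [130, 301, 116], 0.35]]'

```text
time_s: 22.62
eef_pos: [0.6776, 0.2719, 0.4176]
eef_rot: [-0.0, 0.733, 0.68, -0.001]
wrist_force: [0.8, -0.6, 0.7]
opening: 0.326
grasp_force: 0.0
```

```bash
python3 - <<'E'
from h import *
st()
for cam in('top','side','wrist'):
  snap(cam,'w7.png' if cam=='wrist' else None);print(cam,lm('door_handle',cam)[:2],lm('contactor1_mid',cam)[:3])
E
```

```text
{'time_s': 22.625, 'eef_pos': [0.678, 0.272, 0.418], 'eef_rot': [-0.0, 0.733, 0.68, -0.001], 'q': [0.22, 0.475, 0.867, -0.0, 1.801, 0.296], 'wrist_force': [0.849, -0.595, 0.726], 'opening': 0.326, 'grasp_force': 0.0}
top [([0.678, 0.271, 0.324], 0.84), ([0.765, -0.147, 0.056], 0.44)] [([0.469, -0.091, 0.174], 0.6), ([0.529, -0.071, 0.151], 0.22)]
side [([0.668, 0.27, 0.318], 0.56), ([0.547, -0.03, 0.178], 0.49)] [([0.472, -0.093, 0.181], 0.9)]
wrist [([0.676, 0.268, 0.316], 0.84)] [([0.466, -0.096, 0.178], 0.88)]
```

View pics/w7.png

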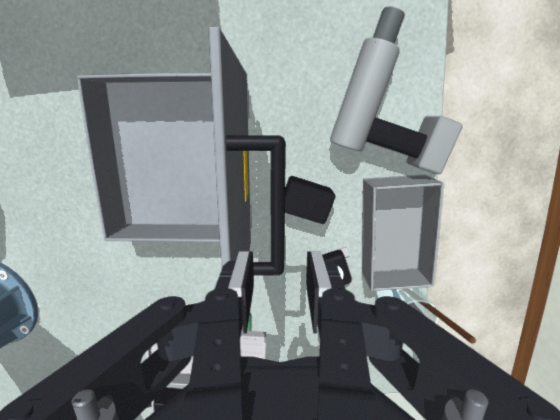

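Call:
send_rows --series '[[[0, 0, 0], [-1, 0, -50], 0.35], [[0, 0, 0], [-1, 0, -90], 0.35], [[0, 0, 0], [-1, 0, -115], 0.35], [[0, 0, 0], [-1, 0, -115], 0.35], [[0, 0, 0], [-1, 0, -115], 1], [[0, 0, 0], [-1, 0, -115], 1], [[0, 0, 0], [-1, 0, -115], 1], [[0, 0, 0], [-1, 0, -115], 1], [[0, 0, 0], [-1, 0, -115], 1]]'

```text
time_s: 24.2
eef_pos: [0.6769, 0.2714, 0.3053]
eef_rot: [0.001, 0.732, 0.681, 0.001]
wrist_force: [-2.0, -0.3, 5.8]
opening: 0.115
grasp_force: 59.3
```

Call:
send_rows --series '[[[0, 0, 0], [-16, 1, 4], 1], [[0, 0, 0], [-33, 3, 6], 1], [[0, 0, 0], [-50, 4, 7], 1], [[0, 0, 0], [-67, 5, 6], 1], [[0, 0, 0], [-84, 6, 5], 1], [[0, 0, 0], [-101, 8, 2], 1], [[0, 0, 0], [-117, 9, -1], 1], [[0, 0, 0], [-134, 10, -6], 1], [[0, 0, 0], [-150, 11, -12], 1], [[0, 0, 0], [-165, 12, -20], 1]]'

```text
time_s: 25.45
eef_pos: [0.5128, 0.2839, 0.2866]
eef_rot: [0.002, 0.732, 0.681, 0.003]
wrist_force: [-2.2, 1.1, 10.7]
opening: 0.114
grasp_force: 64.0
```

Call:
send_rows --series '[[[0, 0, 0], [-15, 1, -8], 1], [[0, 0, 0], [-29, 2, -17], 1], [[0, 0, 0], [-43, 3, -27], 1], [[0, 0, 0], [-56, 4, -38], 1], [[0, 0, 0], [-68, 5, -50], 1], [[0, 0, 0], [-80, 6, -63], 1], [[0, 0, 0], [-90, 6, -77], 1], [[0, 0, 0], [-99, 7, -91], 1], [[0, 0, 0], [-108, 8, -106], 1], [[0, 0, 0], [-115, 8, -121], 1]]'

```text
time_s: 26.7
eef_pos: [0.3967, 0.2923, 0.1621]
eef_rot: [0.0, 0.732, 0.681, 0.002]
wrist_force: [4.7, 7.7, 0.9]
opening: 0.109
grasp_force: 67.1
```

Call:
send_rows --series '[[[0, 0, 0], [-7, 0, -16], 1], [[0, 0, 0], [-12, 1, -32], 1], [[0, 0, 0], [-16, 1, -48], 1], [[0, 0, 0], [-16, 1, -52], 1], [[0, 0, 0], [-16, 1, -52], 1]]'

```text
time_s: 27.32
eef_pos: [0.3811, 0.2932, 0.1134]
eef_rot: [0.0, 0.732, 0.681, 0.001]
wrist_force: [-7.6, 0.0, 28.6]
opening: 0.113
grasp_force: 67.7
```

Call:
send_rows --series '[[[0, 0, 0], [0, 0, 3], -1], [[0, 0, 0], [0, 0, 3], -1], [[0, 0, 0], [0, 0, 3], -1], [[0, 0, 0], [0, 0, 3], -1], [[0, 0, 0], [0, 0, 60], -1], [[0, 0, 10], [0, -20, 120], -0.6], [[0, 0, 20], [10, -70, 180], -0.6], [[0, 0, 30], [20, -130, 190], -0.6], [[0, 0, 40], [30, -190, 190], -0.6], [[0, 0, 50], [40, -250, 190], -0.6]]'

```text
time_s: 28.58
eef_pos: [0.4152, 0.0797, 0.3001]
eef_rot: [0.001, 0.403, 0.915, 0.0]
wrist_force: [1.1, -0.8, -0.1]
opening: 0.802
grasp_force: 0.0
```

Call:
send_rows --series '[[[0, 0, 10], [10, -60, 0], -0.6], [[0, 0, 20], [20, -120, 0], -0.6], [[0, 0, 30], [30, -180, 0], -0.6], [[0, 0, 36.4], [40, -240, 0], -0.6], [[0, 0, 36.4], [50, -300, -10], -0.4], [[0, 0, 36.4], [60, -360, -20], -0.2], [[0, 0, 36.4], [60, -420, -40], -0.2], [[0, 0, 36.4], [60, -451, -70], -0.2], [[0, 0, 36.4], [60, -451, -100], -0.2], [[0, 0, 36.4], [60, -451, -100], -0.2]]'

```text
time_s: 29.82
eef_pos: [0.4732, -0.3686, 0.1959]
eef_rot: [-0.003, 0.101, 0.995, 0.003]
wrist_force: [0.2, 0.7, 0.2]
opening: 0.599
grasp_force: 0.0
```

```bash
python3 - <<'E'
from h import *
st()
for cam in('top','side','wrist'):
  snap(cam,'w8.png' if cam=='wrist' else None);print(cam,lm('poise_grip',cam)[:2],lm('contactor1_mid',cam)[:2],lm('door_handle',cam)[:2],lm('scale',cam)[:1],lm('pan_top',cam)[:1])
E
```

```text
{'time_s': 29.825, 'eef_pos': [0.473, -0.369, 0.196], 'eef_rot': [-0.003, 0.101, 0.995, 0.003], 'q': [-0.859, 0.273, 1.57, 0.0, 1.306, -2.229], 'wrist_force': [0.219, 0.732, 0.227], 'opening': 0.599, 'grasp_force': 0.0}
top [([0.481, -0.405, 0.121], 0.42)] [([0.473, -0.09, 0.179], 0.71)] [([0.379, 0.292, 0.131], 0.9), ([0.507, -0.2, 0.0], 0.5)] [([0.506, -0.198, -0.001], 0.69)] [([0.529, -0.07, 0.149], 0.78)]
side [([0.477, -0.408, 0.12], 0.59), ([0.374, -0.117, 0.013], 0.39)] [([0.471, -0.092, 0.176], 0.4)] [] [([0.507, -0.2, 0.002], 0.79)] [([0.723, 0.196, 0.03], 0.35)]
wrist [([0.476, -0.411, 0.118], 0.85)] [] [] [([0.507, -0.198, 0.001], 0.57)] []
```

View pics/w8.png

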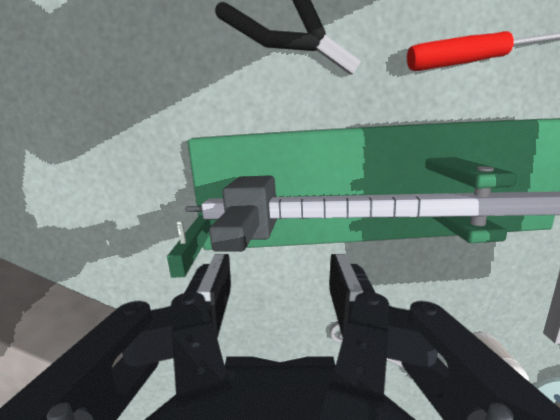

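Call:
send_rows --series '[[[0, 0, 4], [5, -39, 0], -0.2], [[0, 0, 4], [5, -39, 0], -0.2], [[0, 0, 4], [5, -39, 0], -0.2]]'

```text
time_s: 31.1
eef_pos: [0.4798, -0.4084, 0.1992]
eef_rot: [-0.0, 0.066, 0.998, 0.0]
wrist_force: [0.1, 0.4, -0.0]
opening: 0.599
grasp_force: 0.0
```

```bash
python3 - <<'E'
from h import *
st()
snap('wrist','w9.png');print(lm('poise_grip','wrist')[:2])
E
```

```text
{'time_s': 31.1, 'eef_pos': [0.48, -0.408, 0.199], 'eef_rot': [-0.0, 0.066, 0.998, 0.0], 'q': [-0.893, 0.33, 1.491, 0.0, 1.322, -2.333], 'wrist_force': [0.063, 0.369, -0.037], 'opening': 0.599, 'grasp_force': 0.0}
[([0.479, -0.407, 0.122], 0.6)]
```

View pics/w9.png

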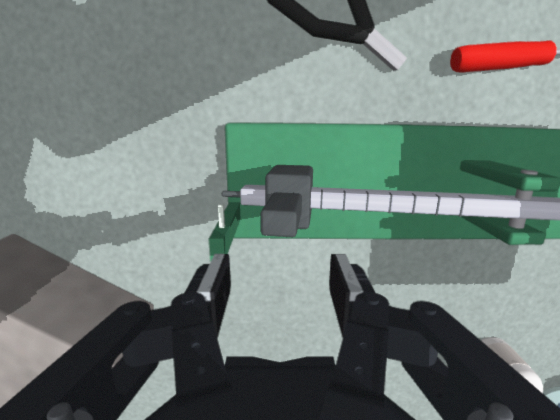

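Call:
send_rows --series '[[[0, 0, 0], [0, 0, -50], -0.2], [[0, 0, 0], [0, 0, -79], -0.2], [[0, 0, 0], [0, 0, -79], 0.15], [[0, 0, 0], [0, 0, -79], 0.15], [[0, 0, 0], [2, 15, -77], 0.15], [[0, 0, 0], [4, 30, -75], 0.15], [[0, 0, 0], [6, 45, -72], 0.15], [[0, 0, 0], [8, 60, -69], 0.15], [[0, 0, 0], [8, 60, -69], 0.15]]'

```text
time_s: 32.33
eef_pos: [0.4884, -0.3464, 0.1309]
eef_rot: [-0.0, 0.064, 0.998, 0.001]
wrist_force: [-0.8, 0.6, 0.0]
opening: 0.424
grasp_force: 0.0
```

```bash
python3 - <<'E'
from h import *
st()
for cam in('top','side'):
  snap(cam);print(cam,lm('poise_grip',cam)[:2],lm('pan_top',cam)[:1])
E
```

```text
{'time_s': 32.325, 'eef_pos': [0.488, -0.346, 0.131], 'eef_rot': [-0.0, 0.064, 0.998, 0.001], 'q': [-0.815, 0.338, 1.628, 0.001, 1.177, -2.258], 'wrist_force': [-0.779, 0.594, 0.02], 'opening': 0.424, 'grasp_force': 0.0}
top [([0.487, -0.346, 0.129], 0.71)] [([0.526, -0.073, 0.152], 0.63)]
side [([0.486, -0.349, 0.129], 0.76)] [([0.524, -0.073, 0.147], 0.93)]
```

Call:
send_rows --series '[[[0, 0, 0], [2, 15, 3], 0.15], [[0, 0, 0], [4, 30, 6], 0.15], [[0, 0, 0], [6, 42, 8], 0.15], [[0, 0, 0], [6, 49, 9], 0.15], [[0, 0, 0], [6, 49, 9], 0.15], [[0, 0, 0], [6, 46, 9], 0.15], [[0, 0, 0], [6, 46, 9], 0.15], [[0, 0, 0], [6, 46, 30], 0.15], [[0, 0, 0], [6, 46, 80], 0.15]]'

```text
time_s: 33.75
eef_pos: [0.4924, -0.3015, 0.2082]
eef_rot: [-0.003, 0.066, 0.998, 0.002]
wrist_force: [0.5, -0.4, 1.5]
opening: 0.428
grasp_force: 0.0
```

```bash
python3 - <<'E'
from h import *
st()
for i in range(2):
 for cam in('top','side'):
  snap(cam,'x.png' if cam=='side' else None);print(cam,lm('poise_grip',cam)[:2],lm('pan_top',cam)[:1],lm('contactor1_mid',cam)[:2])
E
```

```text
{'time_s': 33.75, 'eef_pos': [0.492, -0.302, 0.208], 'eef_rot': [-0.003, 0.066, 0.998, 0.002], 'q': [-0.755, 0.212, 1.619, 0.0, 1.318, -2.195], 'wrist_force': [0.502, -0.411, 1.529], 'opening': 0.428, 'grasp_force': 0.0}
top [([0.494, -0.298, 0.144], 0.71)] [([0.529, -0.071, 0.137], 0.57)] [([0.469, -0.09, 0.164], 0.55)]
side [([0.493, -0.301, 0.143], 0.91)] [([0.522, -0.069, 0.132], 0.86)] [([0.473, -0.092, 0.166], 0.72)]
top [([0.494, -0.293, 0.145], 0.78), ([0.721, 0.193, 0.028], 0.7)] [([0.527, -0.07, 0.137], 0.81)] [([0.468, -0.088, 0.165], 0.76)]
side [([0.492, -0.302, 0.144], 0.83)] [([0.526, -0.068, 0.136], 0.65)] [([0.473, -0.093, 0.165], 0.57)]
```

View pics/x.png

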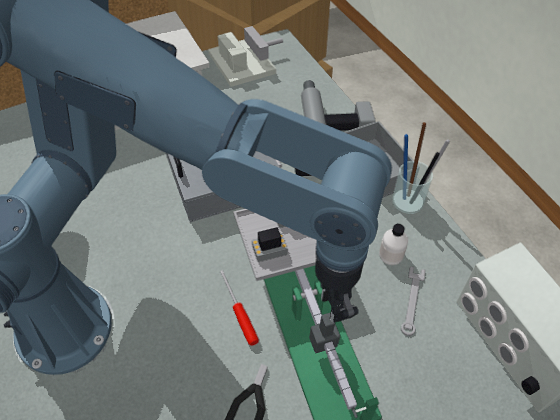

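Call:
send_rows --series '[[[0, 0, 0], [0, -60, 60], 0.15], [[0, 0, 0], [0, -100, 100], 0.15], [[0, 0, 0], [0, -100, 100], 0.15], [[0, 0, 0], [0, -100, 100], 0.15], [[0, 0, 0], [0, -100, 100], 0.15], [[0, 0, 0], [0, -100, 100], 0.15], [[0, 0, 0], [0, -100, 100], 0.15], [[0, 0, 0], [0, -100, 100], 0.15], [[0, 0, 0], [0, -100, 100], 0.15]]'

```text
time_s: 35.67
eef_pos: [0.4941, -0.4027, 0.3106]
eef_rot: [-0.0, 0.065, 0.998, -0.0]
wrist_force: [-0.1, -0.4, -0.8]
opening: 0.422
grasp_force: 0.0
```

```bash
cat > tilt.py <<'E'
from h import *
P={k:[] for k in('pan_top','poise_grip','contactor1_mid')}
for i in range(6):
 for cam in('top','side'):
  snap(cam)
  for k in P:
    r=lm(k,cam)
    if r and (k!='contactor1_mid' or abs(r[0][0][0]-.471)<.015):P[k].append(r[0][0])
M={}
for k,v in P.items():M[k]=np.median(v,0);print(k,len(v),np.round(np.mean(v,0),4),np.round(np.std(v,0),4))
print('tilt from pan',(np.mean([p[2] for p in P['pan_top']])-.130)/.13)
E
python3 tilt.py
```

```text
pan_top 12 [ 0.5261 -0.0707  0.1352] [0.002  0.0021 0.0036]
poise_grip 12 [ 0.4936 -0.2993  0.1447] [0.0013 0.0019 0.001 ]
contactor1_mid 11 [ 0.4712 -0.0907  0.1644] [0.002  0.0016 0.0014]
tilt from pan 0.039743589743589845
```

Call:
send_rows --series '[[[0, 0, 0], [0, 50, -30], 0], [[0, 0, 0], [0, 101, -70], 0], [[0, 0, 0], [0, 101, -120], 0], [[0, 0, 0], [0, 101, -160], 0], [[0, 0, 0], [0, 101, -172], 0.15], [[0, 0, 0], [0, 101, -172], 0.15], [[0, 0, 0], [0, 104, -172], 0.15], [[0, 0, 0], [1, 107, -172], 0.15], [[0, 0, 0], [1, 110, -172], 0.15], [[0, 0, 0], [1, 110, -172], 0.15]]'

```text
time_s: 39.33
eef_pos: [0.4954, -0.293, 0.1394]
eef_rot: [0.001, 0.065, 0.998, -0.0]
wrist_force: [0.2, 0.2, 0.2]
opening: 0.429
grasp_force: 0.4
```

Call:
send_rows --series '[[[0, 0, 0], [0, 0, 0], 0.15], [[0, 0, 0], [0, -4, 0], 0.15], [[0, 0, 0], [0, -4, 0], 0.15], [[0, 0, 0], [0, -4, 40], 0.15], [[0, 0, 0], [0, -60, 100], 0.15], [[0, 0, 0], [0, -110, 170], 0.15], [[0, 0, 0], [0, -110, 170], 0.15], [[0, 0, 0], [0, -110, 170], 0.15], [[0, 0, 0], [0, -110, 170], 0.15], [[0, 0, 0], [0, -110, 170], 0.15]]'

```text
time_s: 40.58
eef_pos: [0.4947, -0.4014, 0.3067]
eef_rot: [-0.001, 0.065, 0.998, 0.001]
wrist_force: [-0.1, 0.2, -0.6]
opening: 0.428
grasp_force: 0.0
```

Call:
send_rows --series '[[[0, 0, 0], [0, 0, 0], 0.15], [[0, 0, 0], [0, 0, 0], 0.15], [[0, 0, 0], [0, 0, 0], 0.15], [[0, 0, 0], [0, 0, 0], 0.15], [[0, 0, 0], [0, 0, 0], 0.15], [[0, 0, 0], [0, 0, 0], 0.15], [[0, 0, 0], [0, 0, 0], 0.15], [[0, 0, 0], [0, 0, 0], 0.15]]'

```text
time_s: 41.58
eef_pos: [0.4951, -0.4028, 0.3086]
eef_rot: [0.0, 0.065, 0.998, -0.0]
wrist_force: [0.3, -0.1, 1.0]
opening: 0.426
grasp_force: 0.0
```

```bash
python3 tilt.py
```

```text
pan_top 12 [ 0.5253 -0.0704  0.1348] [0.0016 0.0014 0.0025]
poise_grip 12 [ 0.4855 -0.2751  0.1357] [0.0465 0.0758 0.0383]
contactor1_mid 12 [ 0.4718 -0.0908  0.1634] [0.0023 0.0015 0.0017]
tilt from pan 0.03717948717948735
```

Call:
send_rows --series '[[[0, 0, 0], [0, 50, -30], 0], [[0, 0, 0], [0, 105, -70], 0], [[0, 0, 0], [0, 105, -120], 0], [[0, 0, 0], [0, 105, -160], 0], [[0, 0, 0], [0, 105, -171], 0.15], [[0, 0, 0], [0, 105, -171], 0.15], [[0, 0, 0], [0, 109, -171], 0.15], [[0, 0, 0], [1, 112, -171], 0.15], [[0, 0, 0], [1, 115, -171], 0.15], [[0, 0, 0], [1, 115, -171], 0.15]]'

```text
time_s: 45.22
eef_pos: [0.4964, -0.2878, 0.1383]
eef_rot: [0.001, 0.065, 0.998, -0.0]
wrist_force: [-0.3, -0.8, 0.9]
opening: 0.424
grasp_force: 0.4
```

Call:
send_rows --series '[[[0, 0, 0], [0, 0, 0], 0.15], [[0, 0, 0], [0, -4, 0], 0.15], [[0, 0, 0], [0, -4, 0], 0.15], [[0, 0, 0], [0, -4, 40], 0.15], [[0, 0, 0], [0, -60, 100], 0.15], [[0, 0, 0], [0, -115, 170], 0.15], [[0, 0, 0], [0, -115, 170], 0.15], [[0, 0, 0], [0, -115, 170], 0.15], [[0, 0, 0], [0, -115, 170], 0.15], [[0, 0, 0], [0, -115, 170], 0.15]]'

```text
time_s: 46.48
eef_pos: [0.4957, -0.4013, 0.3056]
eef_rot: [-0.001, 0.065, 0.998, 0.001]
wrist_force: [-0.3, 0.4, -0.5]
opening: 0.424
grasp_force: 0.0
```

Call:
send_rows --series '[[[0, 0, 0], [0, 0, 0], 0.15], [[0, 0, 0], [0, 0, 0], 0.15], [[0, 0, 0], [0, 0, 0], 0.15], [[0, 0, 0], [0, 0, 0], 0.15], [[0, 0, 0], [0, 0, 0], 0.15], [[0, 0, 0], [0, 0, 0], 0.15], [[0, 0, 0], [0, 0, 0], 0.15], [[0, 0, 0], [0, 0, 0], 0.15]]'

```text
time_s: 47.48
eef_pos: [0.496, -0.4028, 0.3076]
eef_rot: [-0.0, 0.065, 0.998, 0.0]
wrist_force: [0.1, 0.3, -0.4]
opening: 0.424
grasp_force: 0.0
```

```bash
sed -i 's/^print(.tilt/print("median",{k:v.round(4) for k,v in M.items()})\n&/' tilt.py; python3 tilt.py; python3 -c "
from h import *
snap('top','fin.png');print(lm('door_handle','top'))"
```

```text
pan_top 11 [ 0.5475 -0.0778  0.1237] [0.0682 0.021  0.0209]
poise_grip 11 [ 0.4951 -0.2922  0.1489] [0.0013 0.0027 0.0012]
contactor1_mid 12 [ 0.4712 -0.0904  0.1603] [0.0027 0.0021 0.0022]
median {'pan_top': array([ 0.527, -0.072,  0.13 ]), 'poise_grip': array([ 0.496, -0.291,  0.149]), 'contactor1_mid': array([ 0.472 , -0.09  ,  0.1605])}
tilt from pan -0.048251748251748494
[([0.382, 0.295, 0.133], 0.63)]
```

View pics/fin.png

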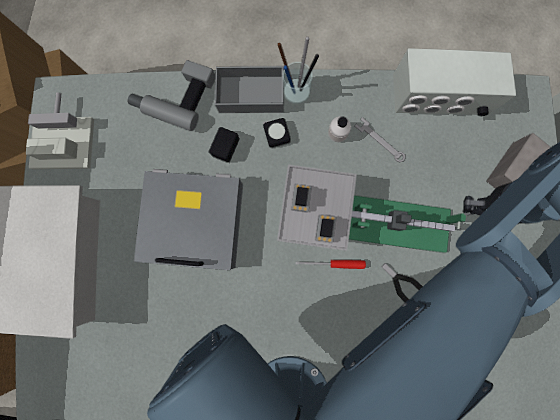

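```bash
python3 -c "
from h import *
print(ctrl.hand_in())"
```

```text
the job is handed in; nothing more can be done
None
```

I handed the job in with both contactors upright on the pan, the door pressed shut and the beam about 0.01 rad off level by my camera estimate (limit 0.03). The hand-in returned no verdict. The box held two contactors; one shifted about 5 cm on the pan after I released it but stayed upright and within limits. I left the bystanders alone.

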